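# Free the rusted kiln bolt and open the lid

## Robot

A 7-joint arm with a two-finger parallel gripper is mounted at the origin on the work surface. World frame = base frame: x ahead of the robot, y to its left, z up, the work surface at z = 0. Lengths are in m, angles in rad, forces in N, time in s.
With the tool pointing down it reaches from about 0.425 to 0.975 m from the base axis. Payload 16.7 kg.
Tool frame: the origin (TCP) lies at the very end of the fingers, on their centre line; the grasp point (between the pads) lies 19 mm behind it (env.tcp_to_grasp is the distance from the TCP to the grasp point, in m); z points along the fingers, y is the direction in which the jaws open and shut (so a half turn about z gives the same grasp; the last joint's range is limited). The gripper opens to 85 mm and grips with 20 to 120 N. Pads are 22 mm wide; open, the fingers measure 114 mm over their backs; the gripper's body (76 mm by 85 mm) begins 54 mm behind the grasp point. The pads swing forward as they close: fully open they stand 13 mm farther back than shut.
Start: joints at [1.181, 0.426, 0.074, 1.606, -0.034, 1.111, -0.067], TCP at [0.16, -0.656, 0.231] pointing down, gripper open.
Joint ranges: [-2.85, 2.85], [-0.5, 2.14], [-1.23, 1.37], [0.21, 2.46], [-1.02, 4.16], [0.16, 2.05], [-2.73, 2.73]. Speed limits (rad/s): [1.89, 1.89, 2.39, 2.39, 3.01, 3.01, 3.01].

## Interface

Orientations are given as a unit quaternion [w, x, y, z].
In Python, from rig import env, optics gives the robot as it stands. The module is installed in compiled form; this text tells all that it offers.
- The arm moves only by the tool drive_tool, never from a script. Its argument "rows" is a list of rows, each an object of numbers: "dx", "dy", "dz": the shift along the world's x, y, z each as a share of 40 cm, from -1 to 1; "rx", "ry", "rz": the turn, a rotation vector about the world's x, y, z each as a share of 180 degrees, from -1 to 1; "grip": the opening, from 0 (shut) to 1 (fully open). In form: [{"dx": .., "dy": .., "dz": .., "rx": .., "ry": .., "rz": .., "grip": ..}, ...]. A call has exactly 10 rows; each row shifts and turns the pose as measured when the row begins; what a row does not reach is not made up. A row lasts 1/8 s, in which the tool goes at most 62.5 mm and 10.7 degrees, less where a joint would pass 70% of its speed; a pose out of reach is approached as far as the arm can. A call with a number of a shift or a turn outside -1 to 1 is refused whole. A call with a gripper value outside its range is refused whole. The fingers move at their own pace and stop on an object; "squeeze" is the grip in N (left out, the last holds). Time passes only in rows, so rows that do not move let the fingers close, or fill a call up. It gives the time, the measured TCP pose, the force and the opening at its end, in the units of the state.
- env.read_state(): the state, without advancing time (a new reading comes with each control period).
- optics.read_camera(name): name is "side" or "top"; returns the picture (480x640x3 uint8, red, green, blue); there is no depth.
- optics.camera_model(name): a dict with "fx", "fy", "cx", "cy" (pixels), "R" (3x3) and "t" (3): a world point X has camera coordinates R X + t. Camera axes: x right, y down, z forward; pixel columns grow to the right and rows downward; lengths in m; the calibration is good to about 2 mm. A picture is of the moment at which its call begins. camera_model takes no time and is no camera call.
- env.sign_off(): hands the job in, once; it reports no verdict.
The state is a dict: "time_s": time; "joint_pos": joint angles; "qvel": joint speeds; "joint_torque": joint torques, N m; "position": TCP position; "tool_rot": TCP orientation; "ft_force": force on the tool from outside, world axes, zero at the start; "torque": the same for the moment, N m; "width": finger opening in m.
Only numpy, scipy, OpenCV 4.12 (cv2) and the standard library are available. Lean on these libraries where they do the work, as an engineer would, in place of code of your own. Each camera call takes 0.05 s, during which the arm holds its last target.

## Task

The slide bolt that locks the lid of the cold annealing kiln has rusted up. Work it free with short strokes out and back until it runs, draw it fully back out of its keeper, then swing the lid up until it stands well open, nearly upright, and let go. Leave the rod jar, the graphite paddle and the glass dish where they are.

Things in the scene. Friction and masses are not known exactly. Their poses are not given: they have to be found in the camera images.
- kiln: Low bench kiln, fixed: 230 mm deep (x), 430 mm wide (y). Origin on the bench under it; x points from its front (robot side at yaw 0) to its back, y to its left. Left part (y -55 to +195 mm): brick chamber under a pale sheet-steel lid, front edge at x -120 mm. Right part (y -235 to -60 mm): grey control housing. Both tops are level, 166 mm above the bench.
- bolt_knob (a point): Grip point of the bolt's upright brown knob, a steel cylinder 18 mm thick: 16 mm below its top end, 48 mm above the housing top. In the kiln's frame at (-45, -115 minus bolt travel, 214 mm). It stands on the 12 mm rod, which lies along the kiln's y. Back plate and guide staples beside the rod reach 24 mm above the housing top: keep fingertips above that.
- bolt (a joint): Travel in m: 0 home, 0.05 fully drawn; grows as the knob moves to the kiln's -y. Moving takes 5 to 12 N. Rusted: a draw binds at 9 to 16 mm and a harder pull hardly helps. Each push back of about 10 mm from there (it binds again that way; less than 9 mm gains nothing) lets the next draw go 6 mm past the last bind. After the 4th bind and one more such push back it runs freely to 0.05.
- keeper (a point): Centre of the brown keeper staple on the lid's right edge, fixed in the kiln's frame at (-45, -35, 178 mm) as the lid is shut; the rod, 207 mm long, shoots through it when home. The lid cannot rise more than a crack until the rod is out.
- lid (a joint): Angle of the lid in rad: 0 = shut, grows as its front edge rises, stop at 1.45. Stiff hinges hold it wherever it is left; lifting takes about 13 N at the handle.
- lid_grip (a point): Middle of the lid's handle: a round dark-wood grip 15 mm thick, 86 mm long, parallel to the kiln's y, on a steel bow on the lid's top face; the grip's axis is 38 mm off that face and 35 mm from the lid's front edge. It turns with the lid about the hinge; when the lid is upright the handle is behind it.
- lid_hinge (a point): Point on the lid's hinge line (parallel to the kiln's y, along its back edge), straight behind the handle's middle; in the kiln's frame at (105, 90, 136 mm). With the lid shut the handle's middle is 190 mm in front of it and 68 mm above it.
- rod_jar: Bystander: glass jar, 80 mm across, of coloured glass rods, 235 mm high in all. Origin at the centre of its underside.
- paddle: Bystander: graphite paddle with wooden handle, 230 mm long, lying flat. Origin on the bench under the front end of the wooden handle, x towards the graphite blade.
- dish: Bystander: clear glass dish, 110 mm across, 35 mm high. Origin at the centre of its underside.

How it is judged:
On the way, in this order (a step that is already met when the one before it is completed fails the run):
1. the rusted bolt has been worked loose and drawn fully back out of the keeper (value of joint bolt above 0.043 m), for 0.2 s.
2. the lid has been swung up well open (value of joint lid above 1.1 rad), for 0.2 s.
At the end, for the whole second after the job is handed in: The bolt is drawn back at least 43 mm of its 50 mm (rod clear of keeper and lid), and the lid stands open at 1.1 rad (63 degrees) or more, at rest and let go (value of joint bolt above 0.043 m and value of joint lid above 1.1 rad and velocity of joint lid between -0.05 and 0.05 rad/s); the robot touches nothing.
It fails at once if the rod jar is pushed more than 20 mm or tipped (distance of rod_jar from where it was at the start of the episode above 0.02 m or angle between rod_jar's own z axis and vertical above 0.3 rad).
It fails at once if the graphite paddle is moved more than 20 mm (distance of paddle from where it was at the start of the episode above 0.02 m).
It fails at once if the glass dish is moved more than 20 mm (distance of dish from where it was at the start of the episode above 0.02 m).
It also fails if it takes over 61 s, if anything falls off the work surface, if the arm or the gripper's body presses on something with over 40 N, if the wrist force passes 120 N, or if a joint passes its speed limit or range.

## Working session

There is one attempt and no reset: what is moved stays moved. The work goes in short steps, Python scripts to look and compute and a tool call to move; the robot and the scene stay as the last step left them, time stands still between calls to the robot, and variables do not carry over. Pictures are saved under pics/ and viewed, and the job is handed in when it is done.

Besides the shell and the picture viewer there is one more tool, called after ">>>" in YAML: its name, and indented under it one key for each argument. drive_tool: Moves the arm, as the interface text tells. Its arguments: {"type":"object","properties":{"rows":{"type":"array","items":{"type":"object","properties":{"dx":{"type":"number"},"dy":{"type":"number"},"dz":{"type":"number"},"rx":{"type":"number"},"ry":{"type":"number"},"rz":{"type":"number"},"grip":{"type":"number"}}}},"squeeze":{"type":"number"}},"required":["rows"]}

```bash
mkdir -p pics; python3 - <<'E'
from rig import env, optics
import cv2, numpy as np
np.set_printoptions(precision=4,suppress=True)
s=env.read_state()
for k,v in s.items(): print(k,np.array(v))
print(env.tcp_to_grasp)
for n in ("side","top"):
    im=optics.read_camera(n); cv2.imwrite(f"pics/{n}0.png",im[:,:,::-1]); m=optics.camera_model(n)
    print(n,m, "campos",-np.array(m["R"]).T@np.array(m["t"]))
E
```

```text
time_s 0.0
joint_pos [ 1.1815  0.4267  0.0738  1.6066 -0.0341  1.1108 -0.0671]
qvel [ 0.0019  0.0003  0.0003 -0.0013  0.0008 -0.0011  0.001 ]
joint_torque [ -0.0004 -94.9841   3.7608 -46.354    0.0193   0.0101  -0.0001]
position [ 0.1602 -0.6553  0.2306]
tool_rot [-0.0006  0.9928  0.1196 -0.0001]
ft_force [ 0.7772 -0.7374 -0.8551]
torque [-0.0129 -0.0107 -0.0336]
width 0.08552043152397609
0.0187
side {'fx': 433.9540573104081, 'fy': 433.9540573104081, 'cx': 315.2671140524117, 'cy': 244.31018733088374, 'R': array([[-0.999 , -0.0443,  0.0111],
       [-0.0334,  0.5425, -0.8394],
       [ 0.0311, -0.8389, -0.5435]]), 't': array([0.5381, 0.1544, 1.2799])} campos [0.5028 1.0137 0.8192]
top {'fx': 475.80943608785236, 'fy': 475.80943608785236, 'cx': 317.270384634761, 'cy': 245.5944715207503, 'R': array([[ 0.0174, -0.9998,  0.0044],
       [-0.982 , -0.0179, -0.1881],
       [ 0.1881, -0.001 , -0.9821]]), 't': array([-0.0262,  0.5643,  1.4431])} campos [ 0.2831 -0.0146  1.5236]
```

View pics/side0.png

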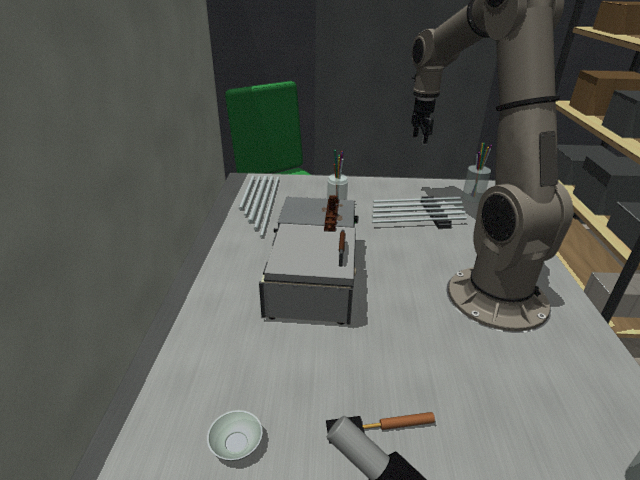

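View pics/top0.png

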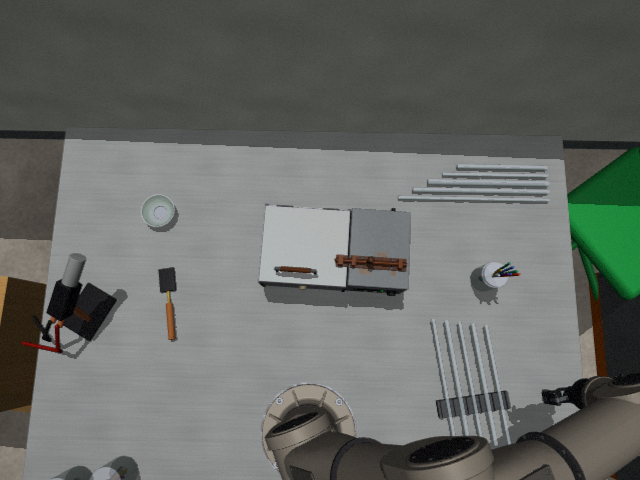

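The top view shows the kiln at about cols 260–411, rows 205–292, with the bolt at (370,262) and the handle at (295,270). The jar is at (493,275), the dish at (158,211) and the paddle at (169,300). I'll zoom in to measure.

```bash
python3 - <<'E'
import cv2
im=cv2.imread("pics/top0.png")[195:305,250:420]
cv2.imwrite("pics/topc.png",cv2.resize(im,None,fx=4.7,fy=4.7,interpolation=cv2.INTER_CUBIC))
im=cv2.imread("pics/side0.png")[185:335,250:370]
cv2.imwrite("pics/sidec.png",cv2.resize(im,None,fx=4,fy=4,interpolation=cv2.INTER_CUBIC))
E
```

```text
(no output)
```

View pics/topc.png

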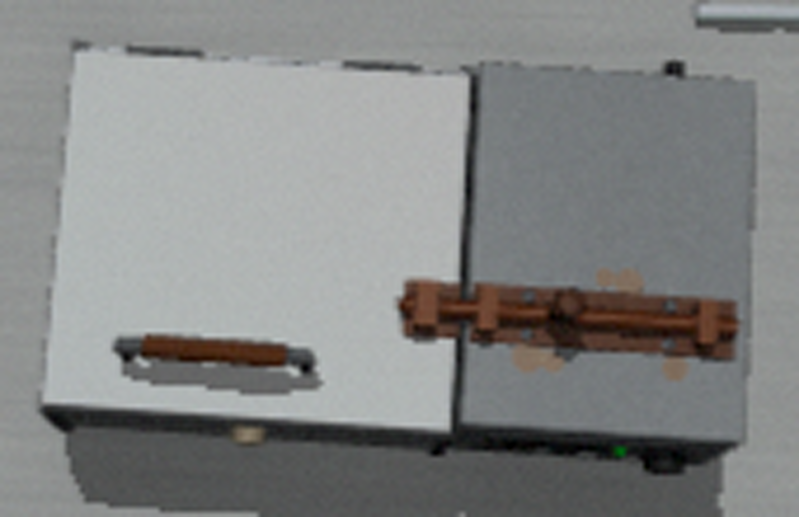

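View pics/sidec.png

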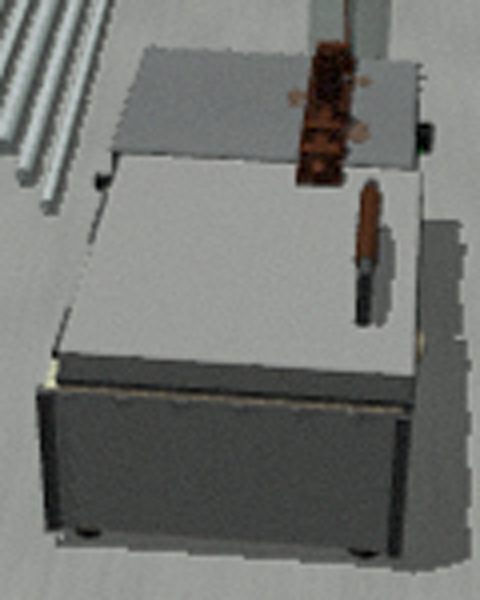

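```bash
cat > h.py <<'E'
import numpy as np, cv2
from scipy.optimize import least_squares
from scipy.spatial.transform import Rotation as Rt
from rig import env, optics
np.set_printoptions(precision=4,suppress=True)
def proj(n,P):
    m=optics.camera_model(n); c=np.atleast_2d(P)@np.array(m["R"]).T+np.array(m["t"])
    return np.c_[m["fx"]*c[:,0]/c[:,2]+m["cx"],m["fy"]*c[:,1]/c[:,2]+m["cy"]]
def world(p,K): 
    c,s=np.cos(p[2]),np.sin(p[2]); K=np.atleast_2d(K)
    return np.c_[p[0]+c*K[:,0]-s*K[:,1],p[1]+s*K[:,0]+c*K[:,1],K[:,2]]
E
python3 - <<'E'
from h import *
T=[((-85,133,204),(142,348)),((-85,47,204),(287,354)),((-120,195,166),(43,405)),((-120,-55,166),(450,432)),((-120,-235,166),(740,440)),((-45,-115,230),(568,303)),((-45,-35,178),(425,307))]
S=[((-85,133,204),(365,262)),((-85,47,204),(371,188)),((-120,195,166),(415,376)),((-120,-55,166),(422,170)),]
kt=np.array([a for a,b in T])/1e3; pt=(np.array([b for a,b in T])+.5)/4.7-.5+[250,195]
ks=np.array([a for a,b in S])/1e3; ps=(np.array([b for a,b in S])+.5)/4-.5+[250,185]
f=lambda p:np.r_[(proj("top",world(p,kt))-pt).ravel(),(proj("side",world(p,ks))-ps).ravel()]
r=least_squares(f,[.55,0,0],loss="soft_l1"); p=r.x; print(p,np.degrees(p[2])); print(f(p).reshape(-1,2))
f2=lambda p:(proj("top",world(p,kt))-pt).ravel(); print(least_squares(f2,p,loss="soft_l1").x)
np.save("pose.npy",p)
print("knob,grip,hinge",world(p,np.array([[-45,-115,214],[-85,90,204],[105,90,136]])/1e3))
E
```

```text
[ 0.5488 -0.0492 -0.0476] -2.7275559843807837
[[-0.0089 -0.6671]
 [-0.1883  0.0558]
 [-0.5461 -0.2319]
 [ 0.0266 -0.2736]
 [ 1.2435  2.1407]
 [-0.4268 -0.9345]
 [ 0.0468 -0.6524]
 [ 0.4806  0.0797]
 [ 0.2912  1.1605]
 [ 0.3822 -1.0349]
 [ 0.1182 -0.5505]]
[ 0.5482 -0.0489 -0.0421]
knob,grip,hinge [[ 0.4984 -0.1619  0.214 ]
 [ 0.4682  0.0448  0.204 ]
 [ 0.6579  0.0357  0.136 ]]
```

>>> drive_tool:
  rows:
    - {"dz": 0.14,"rz": -0.045,"grip": 1}
    - {"dz": 0.14,"rz": -0.045,"grip": 1}
    - {"dx": 0.085,"dy": 0.122,"grip": 1}
    - {"dx": 0.085,"dy": 0.122,"grip": 1}
    - {"dx": 0.085,"dy": 0.122,"grip": 1}
    - {"dx": 0.085,"dy": 0.122,"grip": 1}
    - {"dx": 0.085,"dy": 0.122,"grip": 1}
    - {"dx": 0.085,"dy": 0.122,"grip": 1}
    - {"dx": 0.085,"dy": 0.122,"grip": 1}
    - {"dx": 0.085,"dy": 0.122,"grip": 1}
  squeeze: 60

```text
invalid input at $.rows[0]: expected keys dx, dy, dz, rx, ry, rz, grip
```

```bash
cat > st.py <<'E'
from h import *
s=env.read_state(); R=Rt.from_quat(np.r_[s["tool_rot"][1:],s["tool_rot"][0]]).as_matrix()
print(s["time_s"],np.array(s["position"]),"w",s["width"],"F",np.array(s["ft_force"]),"\nq",np.array(s["joint_pos"]),"\ny",R[:,1],"z",R[:,2])
E
python3 st.py
```

```text
0.1 [ 0.1602 -0.6553  0.2307] w 0.08566672391513688 F [-0.4511  0.8502  0.2996] 
q [ 1.1815  0.4267  0.0738  1.6065 -0.0341  1.1108 -0.0671] 
y [ 0.2375 -0.9714 -0.0012] z [-0.0004  0.0011 -1.    ]
```

>>> drive_tool:
  rows:
    - {"dx": 0,"dy": 0,"dz": 0.14,"rx": 0,"ry": 0,"rz": -0.045,"grip": 1}
    - {"dx": 0,"dy": 0,"dz": 0.14,"rx": 0,"ry": 0,"rz": -0.045,"grip": 1}
    - {"dx": 0.085,"dy": 0.122,"dz": 0,"rx": 0,"ry": 0,"rz": 0,"grip": 1}
    - {"dx": 0.085,"dy": 0.122,"dz": 0,"rx": 0,"ry": 0,"rz": 0,"grip": 1}
    - {"dx": 0.085,"dy": 0.122,"dz": 0,"rx": 0,"ry": 0,"rz": 0,"grip": 1}
    - {"dx": 0.085,"dy": 0.122,"dz": 0,"rx": 0,"ry": 0,"rz": 0,"grip": 1}
    - {"dx": 0.085,"dy": 0.122,"dz": 0,"rx": 0,"ry": 0,"rz": 0,"grip": 1}
    - {"dx": 0.085,"dy": 0.122,"dz": 0,"rx": 0,"ry": 0,"rz": 0,"grip": 1}
    - {"dx": 0.085,"dy": 0.122,"dz": 0,"rx": 0,"ry": 0,"rz": 0,"grip": 1}
    - {"dx": 0.085,"dy": 0.122,"dz": 0,"rx": 0,"ry": 0,"rz": 0,"grip": 1}
  squeeze: 60

```text
time_s: 1.35
position: [0.4343, -0.2533, 0.3427]
tool_rot: [-0.002, 1.0, -0.03, -0.001]
ft_force: [1.6, -1.2, -0.1]
width: 0.0852
```

```bash
python3 st.py
```

```text
1.35 [ 0.4343 -0.2533  0.3427] w 0.08519597010765897 F [ 1.5911 -1.2491 -0.088 ] 
q [ 0.5855  0.066  -0.1929  1.8244  0.0097  1.2554 -1.2404] 
y [-0.0596 -0.9982 -0.0043] z [-0.0015  0.0044 -1.    ]
```

>>> drive_tool:
  rows:
    - {"dx": 0.055,"dy": 0.08,"dz": 0,"rx": 0,"ry": 0,"rz": 0,"grip": 1}
    - {"dx": 0.055,"dy": 0.08,"dz": 0,"rx": 0,"ry": 0,"rz": 0,"grip": 1}
    - {"dx": 0.05,"dy": 0.07,"dz": 0,"rx": 0,"ry": 0,"rz": 0,"grip": 1}
    - {"dx": 0,"dy": 0,"dz": -0.06,"rx": 0,"ry": 0,"rz": 0,"grip": 1}
    - {"dx": 0,"dy": 0,"dz": -0.06,"rx": 0,"ry": 0,"rz": 0,"grip": 1}
    - {"dx": 0,"dy": 0,"dz": -0.06,"rx": 0,"ry": 0,"rz": 0,"grip": 1}
    - {"dx": 0,"dy": 0,"dz": -0.06,"rx": 0,"ry": 0,"rz": 0,"grip": 1}
    - {"dx": 0,"dy": 0,"dz": 0,"rx": 0,"ry": 0,"rz": 0,"grip": 1}
    - {"dx": 0,"dy": 0,"dz": 0,"rx": 0,"ry": 0,"rz": 0,"grip": 1}
    - {"dx": 0,"dy": 0,"dz": 0,"rx": 0,"ry": 0,"rz": 0,"grip": 1}
  squeeze: 60

```text
time_s: 2.6
position: [0.5017, -0.1521, 0.2444]
tool_rot: [-0.003, 1.0, -0.025, -0.001]
ft_force: [-0.2, -0.8, 0.3]
width: 0.0857
```

```bash
python3 st.py;  python3 - <<'E'
from h import *
im=optics.read_camera("side")[120:300,230:400]
cv2.imwrite("pics/s1.png",cv2.resize(im,None,fx=3.3,fy=3.3,interpolation=cv2.INTER_CUBIC)[:,:,::-1])
E
```

```text
2.6 [ 0.5017 -0.1521  0.2444] w 0.08571621712766185 F [-0.2292 -0.7502  0.3388] 
q [ 0.4398  0.1862 -0.299   1.9082  0.0565  1.0587 -1.5038] 
y [-0.0508 -0.9987 -0.0055] z [-0.002   0.0056 -1.    ]
```

View pics/s1.png

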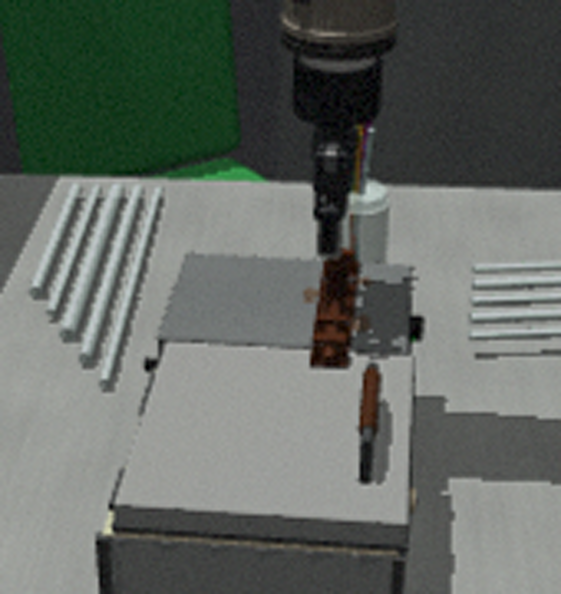

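The side view shows the near finger at crop (328,240), just left of the brown knob at (345,255). The fix puts the knob at (0.498,-0.162), so I'll centre, descend and close.

>>> drive_tool:
  rows:
    - {"dx": -0.008,"dy": -0.025,"dz": 0,"rx": 0,"ry": 0,"rz": 0,"grip": 1}
    - {"dx": 0,"dy": 0,"dz": -0.04,"rx": 0,"ry": 0,"rz": 0,"grip": 1}
    - {"dx": 0,"dy": 0,"dz": -0.04,"rx": 0,"ry": 0,"rz": 0,"grip": 1}
    - {"dx": 0,"dy": 0,"dz": -0.035,"rx": 0,"ry": 0,"rz": 0,"grip": 1}
    - {"dx": 0,"dy": 0,"dz": 0,"rx": 0,"ry": 0,"rz": 0,"grip": 0.7}
    - {"dx": 0,"dy": 0,"dz": 0,"rx": 0,"ry": 0,"rz": 0,"grip": 0}
    - {"dx": 0,"dy": 0,"dz": 0,"rx": 0,"ry": 0,"rz": 0,"grip": 0}
    - {"dx": 0,"dy": 0,"dz": 0,"rx": 0,"ry": 0,"rz": 0,"grip": 0}
    - {"dx": 0,"dy": 0,"dz": 0,"rx": 0,"ry": 0,"rz": 0,"grip": 0}
    - {"dx": 0,"dy": 0,"dz": 0,"rx": 0,"ry": 0,"rz": 0,"grip": 0}
  squeeze: 50

```text
time_s: 3.9
position: [0.4984, -0.1636, 0.1963]
tool_rot: [-0.002, 1.0, -0.026, -0.0]
ft_force: [1.1, -0.6, -4.5]
width: 0.0167
```

```bash
python3 st.py;  python3 - <<'E'
from h import *
im=optics.read_camera("side")[160:260,270:390]
cv2.imwrite("pics/s2.png",cv2.resize(im,None,fx=5,fy=5,interpolation=cv2.INTER_CUBIC)[:,:,::-1])
E
```

```text
3.9 [ 0.4984 -0.1636  0.1963] w 0.016728127617796847 F [ 1.1067 -0.6391 -4.5345] 
q [ 0.4486  0.2358 -0.2893  1.9615  0.0763  0.9566 -1.4994] 
y [-0.0513 -0.9987 -0.0045] z [-0.0007  0.0046 -1.    ]
```

View pics/s2.png

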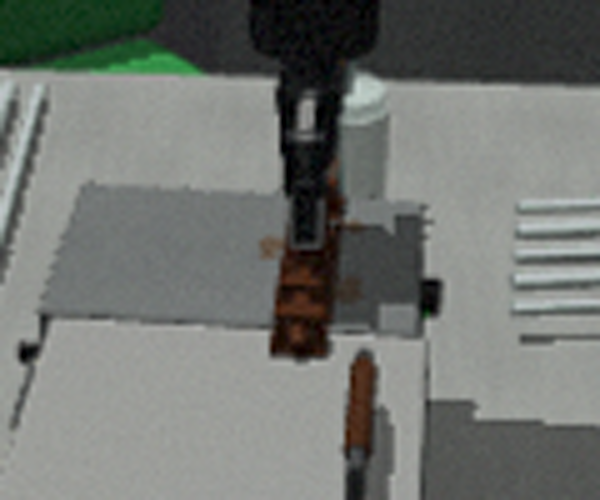

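Gripped at width 16.7 mm. First draw.

>>> drive_tool:
  rows:
    - {"dx": 0,"dy": -0.015,"dz": 0,"rx": 0,"ry": 0,"rz": 0,"grip": 0}
    - {"dx": -0.001,"dy": -0.015,"dz": 0,"rx": 0,"ry": 0,"rz": 0,"grip": 0}
    - {"dx": -0.001,"dy": -0.015,"dz": 0,"rx": 0,"ry": 0,"rz": 0,"grip": 0}
    - {"dx": -0.001,"dy": -0.015,"dz": 0,"rx": 0,"ry": 0,"rz": 0,"grip": 0}
    - {"dx": -0.001,"dy": -0.015,"dz": 0,"rx": 0,"ry": 0,"rz": 0,"grip": 0}
    - {"dx": -0.001,"dy": -0.015,"dz": 0,"rx": 0,"ry": 0,"rz": 0,"grip": 0}
    - {"dx": 0,"dy": -0.015,"dz": 0,"rx": 0,"ry": 0,"rz": 0,"grip": 0}
    - {"dx": 0,"dy": -0.015,"dz": 0,"rx": 0,"ry": 0,"rz": 0,"grip": 0}
    - {"dx": 0,"dy": -0.015,"dz": 0,"rx": 0,"ry": 0,"rz": 0,"grip": 0}
    - {"dx": 0,"dy": -0.015,"dz": 0,"rx": 0,"ry": 0,"rz": 0,"grip": 0}
  squeeze: 70

```text
time_s: 5.2
position: [0.498, -0.1752, 0.1961]
tool_rot: [-0.028, 1.0, -0.005, -0.007]
ft_force: [-5.8, 36.2, 7.5]
width: 0.0168
```

```bash
python3 st.py
```

```text
5.2 [ 0.498  -0.1752  0.1961] w 0.016826483133480907 F [-5.7656 36.2115  7.4623] 
q [ 0.4995  0.259  -0.2924  1.9332  0.0265  0.986  -1.38  ] 
y [-0.01   -0.9984 -0.0559] z [-0.0142  0.0561 -0.9983]
```

>>> drive_tool:
  rows:
    - {"dx": 0,"dy": 0.01,"dz": 0,"rx": -0.009,"ry": -0.002,"rz": -0.006,"grip": 0}
    - {"dx": 0,"dy": 0.015,"dz": 0,"rx": -0.009,"ry": -0.002,"rz": -0.006,"grip": 0}
    - {"dx": 0.001,"dy": 0.015,"dz": 0,"rx": 0,"ry": 0,"rz": 0,"grip": 0}
    - {"dx": 0.001,"dy": 0.015,"dz": 0,"rx": 0,"ry": 0,"rz": 0,"grip": 0}
    - {"dx": 0,"dy": 0.015,"dz": 0,"rx": 0,"ry": 0,"rz": 0,"grip": 0}
    - {"dx": 0,"dy": 0.015,"dz": 0,"rx": 0,"ry": 0,"rz": 0,"grip": 0}
    - {"dx": 0,"dy": 0.015,"dz": 0,"rx": 0,"ry": 0,"rz": 0,"grip": 0}
    - {"dx": 0,"dy": 0.015,"dz": 0,"rx": 0,"ry": 0,"rz": 0,"grip": 0}
    - {"dx": 0,"dy": 0.015,"dz": 0,"rx": 0,"ry": 0,"rz": 0,"grip": 0}
    - {"dx": 0,"dy": 0,"dz": 0,"rx": 0,"ry": 0,"rz": 0,"grip": 0}
  squeeze: 70

```text
time_s: 6.45
position: [0.4988, -0.1653, 0.1966]
tool_rot: [0.022, 0.999, -0.041, 0.006]
ft_force: [-7.9, 7.5, 11.1]
width: 0.0164
```

```bash
python3 st.py
```

```text
6.45 [ 0.4988 -0.1653  0.1966] w 0.01642869721205561 F [-7.94    7.4803 11.061 ] 
q [ 0.4156  0.223  -0.2802  1.9776  0.1284  0.9373 -1.5857] 
y [-0.0821 -0.9957  0.043 ] z [ 0.0099 -0.044  -0.999 ]
```

>>> drive_tool:
  rows:
    - {"dx": 0,"dy": -0.01,"dz": 0,"rx": 0.007,"ry": 0.002,"rz": 0.005,"grip": 0}
    - {"dx": -0.001,"dy": -0.015,"dz": 0,"rx": 0.007,"ry": 0.002,"rz": 0.005,"grip": 0}
    - {"dx": -0.001,"dy": -0.015,"dz": 0,"rx": 0,"ry": 0,"rz": 0,"grip": 0}
    - {"dx": -0.001,"dy": -0.015,"dz": 0,"rx": 0,"ry": 0,"rz": 0,"grip": 0}
    - {"dx": -0.001,"dy": -0.015,"dz": 0,"rx": 0,"ry": 0,"rz": 0,"grip": 0}
    - {"dx": -0.001,"dy": -0.015,"dz": 0,"rx": 0,"ry": 0,"rz": 0,"grip": 0}
    - {"dx": 0,"dy": -0.015,"dz": 0,"rx": 0,"ry": 0,"rz": 0,"grip": 0}
    - {"dx": 0,"dy": -0.015,"dz": 0,"rx": 0,"ry": 0,"rz": 0,"grip": 0}
    - {"dx": 0,"dy": -0.015,"dz": 0,"rx": 0,"ry": 0,"rz": 0,"grip": 0}
    - {"dx": 0,"dy": -0.015,"dz": 0,"rx": 0,"ry": 0,"rz": 0,"grip": 0}
  squeeze: 70

```text
time_s: 7.7
position: [0.4984, -0.1815, 0.1958]
tool_rot: [-0.023, 1.0, -0.006, -0.007]
ft_force: [-7.2, 36.2, 9.0]
width: 0.0162
```

```bash
echo 'print("grasp",np.array(s["position"])-.0187*R[:,2])
ye=np.array([-.049,-.9988,0]);ze=np.array([0,0,-1.])
r=Rt.align_vectors(np.array([ye,ze]),np.array([R[:,1],R[:,2]]))[0].as_rotvec()/np.pi; print("fix r",r)'>>st.py; python3 st.py
```

```text
7.7 [ 0.4984 -0.1815  0.1958] w 0.01615417051382941 F [-7.1891 36.1611  9.0422] 
q [ 0.4997  0.2607 -0.2868  1.9308  0.0366  0.9842 -1.382 ] 
y [-0.0122 -0.9988 -0.0464] z [-0.0136  0.0466 -0.9988]
grasp [ 0.4986 -0.1823  0.2145]
fix r [-0.0149 -0.0041 -0.0118]
```

The draw went 6 mm past the last bind, as described. Second push back.

>>> drive_tool:
  rows:
    - {"dx": 0,"dy": 0.01,"dz": 0,"rx": -0.008,"ry": -0.002,"rz": -0.006,"grip": 0}
    - {"dx": 0,"dy": 0.015,"dz": 0,"rx": -0.007,"ry": -0.002,"rz": -0.006,"grip": 0}
    - {"dx": 0.001,"dy": 0.015,"dz": 0,"rx": 0,"ry": 0,"rz": 0,"grip": 0}
    - {"dx": 0.001,"dy": 0.015,"dz": 0,"rx": 0,"ry": 0,"rz": 0,"grip": 0}
    - {"dx": 0,"dy": 0.015,"dz": 0,"rx": 0,"ry": 0,"rz": 0,"grip": 0}
    - {"dx": 0,"dy": 0.015,"dz": 0,"rx": 0,"ry": 0,"rz": 0,"grip": 0}
    - {"dx": 0,"dy": 0.015,"dz": 0,"rx": 0,"ry": 0,"rz": 0,"grip": 0}
    - {"dx": 0,"dy": 0.015,"dz": 0,"rx": 0,"ry": 0,"rz": 0,"grip": 0}
    - {"dx": 0,"dy": 0.015,"dz": 0,"rx": 0,"ry": 0,"rz": 0,"grip": 0}
    - {"dx": 0,"dy": 0,"dz": 0,"rx": 0,"ry": 0,"rz": 0,"grip": 0}
  squeeze: 70

```text
time_s: 8.95
position: [0.4999, -0.1696, 0.1958]
tool_rot: [0.021, 0.999, -0.04, 0.007]
ft_force: [-0.6, 1.3, -0.6]
width: 0.0164
```

```bash
python3 st.py
```

```text
8.95 [ 0.4999 -0.1696  0.1958] w 0.016412205361777475 F [-0.5575  1.2563 -0.5743] 
q [ 0.421   0.2267 -0.2767  1.9744  0.1266  0.9349 -1.5743] 
y [-0.0807 -0.9959  0.0414] z [ 0.0114 -0.0425 -0.999 ]
grasp [ 0.4997 -0.1688  0.2145]
fix r [0.0135 0.0038 0.01  ]
```

>>> drive_tool:
  rows:
    - {"dx": 0,"dy": -0.01,"dz": 0,"rx": 0.007,"ry": 0.002,"rz": 0.005,"grip": 0}
    - {"dx": -0.001,"dy": -0.016,"dz": 0,"rx": 0.007,"ry": 0.002,"rz": 0.005,"grip": 0}
    - {"dx": -0.001,"dy": -0.016,"dz": 0,"rx": 0,"ry": 0,"rz": 0,"grip": 0}
    - {"dx": -0.001,"dy": -0.016,"dz": 0,"rx": 0,"ry": 0,"rz": 0,"grip": 0}
    - {"dx": -0.001,"dy": -0.016,"dz": 0,"rx": 0,"ry": 0,"rz": 0,"grip": 0}
    - {"dx": -0.001,"dy": -0.016,"dz": 0,"rx": 0,"ry": 0,"rz": 0,"grip": 0}
    - {"dx": -0.001,"dy": -0.016,"dz": 0,"rx": 0,"ry": 0,"rz": 0,"grip": 0}
    - {"dx": 0,"dy": -0.016,"dz": 0,"rx": 0,"ry": 0,"rz": 0,"grip": 0}
    - {"dx": 0,"dy": -0.016,"dz": 0,"rx": 0,"ry": 0,"rz": 0,"grip": 0}
    - {"dx": 0,"dy": -0.016,"dz": 0,"rx": 0,"ry": 0,"rz": 0,"grip": 0}
  squeeze: 70

```text
time_s: 10.2
position: [0.4989, -0.1878, 0.1955]
tool_rot: [-0.026, 1.0, -0.007, -0.007]
ft_force: [-8.2, 38.5, 9.5]
width: 0.0162
```

```bash
python3 st.py
```

```text
10.2 [ 0.4989 -0.1878  0.1955] w 0.0161649348717169 F [-8.2484 38.469   9.5077] 
q [ 0.5094  0.2661 -0.2827  1.9244  0.0318  0.9863 -1.3679] 
y [-0.0148 -0.9986 -0.0512] z [-0.0132  0.0514 -0.9986]
grasp [ 0.4992 -0.1887  0.2141]
fix r [-0.0164 -0.0039 -0.011 ]
```

>>> drive_tool:
  rows:
    - {"dx": 0,"dy": 0.01,"dz": 0,"rx": -0.008,"ry": -0.002,"rz": -0.006,"grip": 0}
    - {"dx": 0,"dy": 0.015,"dz": 0,"rx": -0.008,"ry": -0.002,"rz": -0.006,"grip": 0}
    - {"dx": 0,"dy": 0.015,"dz": 0,"rx": 0,"ry": 0,"rz": 0,"grip": 0}
    - {"dx": 0.001,"dy": 0.015,"dz": 0,"rx": 0,"ry": 0,"rz": 0,"grip": 0}
    - {"dx": 0,"dy": 0.015,"dz": 0,"rx": 0,"ry": 0,"rz": 0,"grip": 0}
    - {"dx": 0,"dy": 0.015,"dz": 0,"rx": 0,"ry": 0,"rz": 0,"grip": 0}
    - {"dx": 0,"dy": 0.015,"dz": 0,"rx": 0,"ry": 0,"rz": 0,"grip": 0}
    - {"dx": 0,"dy": 0.015,"dz": 0,"rx": 0,"ry": 0,"rz": 0,"grip": 0}
    - {"dx": 0,"dy": 0.015,"dz": 0,"rx": 0,"ry": 0,"rz": 0,"grip": 0}
    - {"dx": 0,"dy": 0,"dz": 0,"rx": 0,"ry": 0,"rz": 0,"grip": 0}
  squeeze: 70

```text
time_s: 11.45
position: [0.5005, -0.1756, 0.1956]
tool_rot: [0.021, 0.999, -0.041, 0.008]
ft_force: [1.7, -0.1, -1.1]
width: 0.0159
```

```bash
python3 st.py
```

```text
11.45 [ 0.5005 -0.1756  0.1956] w 0.015927765661123472 F [ 1.726  -0.1187 -1.1375] 
q [ 0.4281  0.2295 -0.2718  1.9714  0.1251  0.9323 -1.5632] 
y [-0.0826 -0.9958  0.0407] z [ 0.0136 -0.042  -0.999 ]
grasp [ 0.5002 -0.1748  0.2142]
fix r [0.0133 0.0045 0.0106]
```

>>> drive_tool:
  rows:
    - {"dx": 0,"dy": -0.01,"dz": 0,"rx": 0.007,"ry": 0.002,"rz": 0.005,"grip": 0}
    - {"dx": -0.001,"dy": -0.016,"dz": 0,"rx": 0.007,"ry": 0.002,"rz": 0.005,"grip": 0}
    - {"dx": -0.001,"dy": -0.016,"dz": 0,"rx": 0,"ry": 0,"rz": 0,"grip": 0}
    - {"dx": -0.002,"dy": -0.016,"dz": 0,"rx": 0,"ry": 0,"rz": 0,"grip": 0}
    - {"dx": -0.001,"dy": -0.016,"dz": 0,"rx": 0,"ry": 0,"rz": 0,"grip": 0}
    - {"dx": -0.002,"dy": -0.016,"dz": 0,"rx": 0,"ry": 0,"rz": 0,"grip": 0}
    - {"dx": -0.001,"dy": -0.016,"dz": 0,"rx": 0,"ry": 0,"rz": 0,"grip": 0}
    - {"dx": 0,"dy": -0.016,"dz": 0,"rx": 0,"ry": 0,"rz": 0,"grip": 0}
    - {"dx": 0,"dy": -0.016,"dz": 0,"rx": 0,"ry": 0,"rz": 0,"grip": 0}
    - {"dx": 0,"dy": -0.016,"dz": 0,"rx": 0,"ry": 0,"rz": 0,"grip": 0}
  squeeze: 70

```text
time_s: 12.7
position: [0.4995, -0.194, 0.1951]
tool_rot: [-0.026, 1.0, -0.008, -0.005]
ft_force: [-8.9, 39.4, 10.4]
width: 0.0162
```

```bash
python3 st.py
```

```text
12.7 [ 0.4995 -0.194   0.1951] w 0.01615554559315671 F [-8.908  39.378  10.3723] 
q [ 0.5168  0.2691 -0.2784  1.9209  0.0306  0.9837 -1.3574] 
y [-0.0167 -0.9985 -0.0514] z [-0.0097  0.0515 -0.9986]
grasp [ 0.4997 -0.195   0.2138]
fix r [-0.0165 -0.0028 -0.0103]
```

Fourth bind. I'll push back once more.

>>> drive_tool:
  rows:
    - {"dx": 0,"dy": 0.01,"dz": 0,"rx": -0.008,"ry": -0.002,"rz": -0.006,"grip": 0}
    - {"dx": 0,"dy": 0.015,"dz": 0,"rx": -0.008,"ry": -0.002,"rz": -0.006,"grip": 0}
    - {"dx": 0,"dy": 0.015,"dz": 0,"rx": 0,"ry": 0,"rz": 0,"grip": 0}
    - {"dx": 0,"dy": 0.015,"dz": 0,"rx": 0,"ry": 0,"rz": 0,"grip": 0}
    - {"dx": 0,"dy": 0.015,"dz": 0,"rx": 0,"ry": 0,"rz": 0,"grip": 0}
    - {"dx": 0,"dy": 0.015,"dz": 0,"rx": 0,"ry": 0,"rz": 0,"grip": 0}
    - {"dx": 0,"dy": 0.015,"dz": 0,"rx": 0,"ry": 0,"rz": 0,"grip": 0}
    - {"dx": 0,"dy": 0.015,"dz": 0,"rx": 0,"ry": 0,"rz": 0,"grip": 0}
    - {"dx": 0,"dy": 0.015,"dz": 0,"rx": 0,"ry": 0,"rz": 0,"grip": 0}
    - {"dx": 0,"dy": 0,"dz": 0,"rx": 0,"ry": 0,"rz": 0,"grip": 0}
  squeeze: 70

```text
time_s: 13.95
position: [0.5019, -0.1644, 0.1951]
tool_rot: [0.012, 0.999, -0.036, 0.008]
ft_force: [-0.3, 5.6, -1.7]
width: 0.0162
```

```bash
python3 st.py
```

```text
13.95 [ 0.5019 -0.1644  0.1951] w 0.016156149980804398 F [-0.2607  5.5544 -1.7162] 
q [ 0.4261  0.2291 -0.2811  1.973   0.1059  0.9317 -1.5522] 
y [-0.0716 -0.9972  0.0234] z [ 0.0155 -0.0245 -0.9996]
grasp [ 0.5016 -0.164   0.2138]
fix r [0.0078 0.005  0.0072]
```

It now runs freely (back at home). I'll draw it fully.

>>> drive_tool:
  rows:
    - {"dx": -0.002,"dy": -0.015,"dz": 0,"rx": 0.004,"ry": 0.002,"rz": 0.004,"grip": 0}
    - {"dx": -0.002,"dy": -0.02,"dz": 0,"rx": 0.004,"ry": 0.002,"rz": 0.004,"grip": 0}
    - {"dx": -0.002,"dy": -0.02,"dz": 0,"rx": 0,"ry": 0,"rz": 0,"grip": 0}
    - {"dx": -0.002,"dy": -0.02,"dz": 0,"rx": 0,"ry": 0,"rz": 0,"grip": 0}
    - {"dx": -0.002,"dy": -0.02,"dz": 0,"rx": 0,"ry": 0,"rz": 0,"grip": 0}
    - {"dx": -0.002,"dy": -0.02,"dz": 0,"rx": 0,"ry": 0,"rz": 0,"grip": 0}
    - {"dx": -0.001,"dy": -0.02,"dz": 0,"rx": 0,"ry": 0,"rz": 0,"grip": 0}
    - {"dx": 0,"dy": -0.02,"dz": 0,"rx": 0,"ry": 0,"rz": 0,"grip": 0}
    - {"dx": 0,"dy": -0.02,"dz": 0,"rx": 0,"ry": 0,"rz": 0,"grip": 0}
    - {"dx": 0,"dy": -0.015,"dz": 0,"rx": 0,"ry": 0,"rz": 0,"grip": 0}
  squeeze: 70

```text
time_s: 15.2
position: [0.4986, -0.2133, 0.1951]
tool_rot: [-0.016, 1.0, -0.01, -0.002]
ft_force: [-8.1, 31.2, 10.5]
width: 0.0159
```

```bash
python3 st.py
```

```text
15.2 [ 0.4986 -0.2133  0.1951] w 0.015859772588662693 F [-8.0525 31.2213 10.4565] 
q [ 0.5287  0.2717 -0.2647  1.916   0.0486  0.9762 -1.3452] 
y [-0.0198 -0.9993 -0.0323] z [-0.0041  0.0323 -0.9995]
grasp [ 0.4987 -0.214   0.2137]
fix r [-0.0103 -0.0012 -0.0093]
```

Drawn to the stop at about 50 mm. I'll hold, release, rise and turn towards the handle.

>>> drive_tool:
  rows:
    - {"dx": 0,"dy": 0,"dz": 0,"rx": 0,"ry": 0,"rz": 0,"grip": 0}
    - {"dx": 0,"dy": 0,"dz": 0,"rx": 0,"ry": 0,"rz": 0,"grip": 0.6}
    - {"dx": 0,"dy": 0,"dz": 0,"rx": 0,"ry": 0,"rz": 0,"grip": 0.6}
    - {"dx": 0,"dy": 0,"dz": 0,"rx": 0,"ry": 0,"rz": 0,"grip": 0.8}
    - {"dx": 0,"dy": 0,"dz": 0.09,"rx": 0,"ry": 0,"rz": 0,"grip": 1}
    - {"dx": 0,"dy": 0,"dz": 0.1,"rx": 0,"ry": 0,"rz": 0,"grip": 1}
    - {"dx": 0,"dy": 0,"dz": 0.09,"rx": -0.01,"ry": 0,"rz": 0,"grip": 1}
    - {"dx": 0,"dy": 0.08,"dz": 0,"rx": 0,"ry": 0,"rz": 0.055,"grip": 1}
    - {"dx": 0,"dy": 0.08,"dz": 0,"rx": 0,"ry": 0,"rz": 0.055,"grip": 1}
    - {"dx": 0,"dy": 0.08,"dz": 0,"rx": 0,"ry": 0,"rz": 0.055,"grip": 1}
  squeeze: 70

```text
time_s: 16.45
position: [0.4983, -0.1175, 0.3113]
tool_rot: [0.001, 0.968, 0.251, -0.002]
ft_force: [-0.6, 0.6, -0.1]
width: 0.0851
```

```bash
sed -i 's/ye=.*;ze/ye=np.array([.9988,-.046,0]);ze/' st.py; python3 st.py;  python3 - <<'E'
from h import *
im=optics.read_camera("top")[180:310,240:430]
cv2.imwrite("pics/t3.png",cv2.resize(im,None,fx=4.2,fy=4.2,interpolation=cv2.INTER_CUBIC)[:,:,::-1])
E
```

```text
16.45 [ 0.4983 -0.1175  0.3113] w 0.08507205404732139 F [-0.5917  0.5941 -0.0722] 
q [ 0.4578  0.114  -0.3834  1.8442  0.0494  1.1942 -1.0052] 
y [ 0.4857 -0.8741  0.0016] z [-0.0024 -0.0032 -1.    ]
grasp [ 0.4983 -0.1175  0.33  ]
fix r [ 0.0013 -0.0002  0.3239]
```

View pics/t3.png

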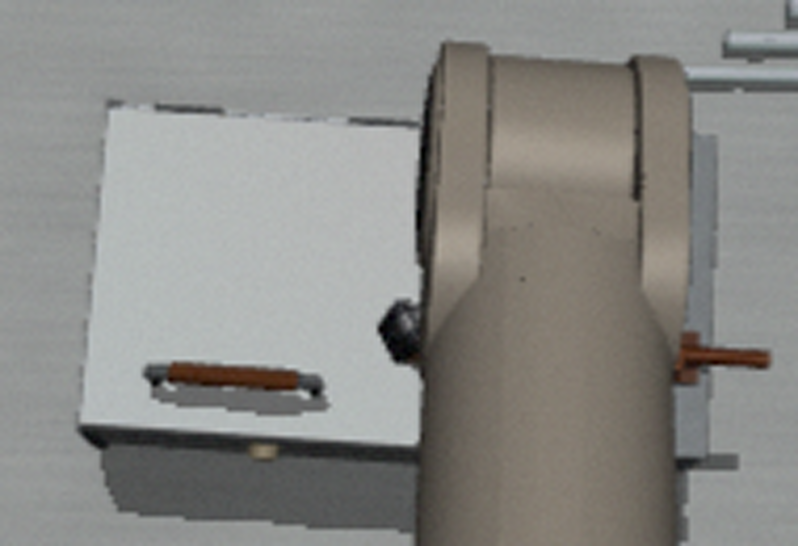

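The top view shows the rod now sticking out about 53 mm to the right at crop (690–770,358), so the bolt stayed drawn. The handle is at crop (232,376). Moving over it.

>>> drive_tool:
  rows:
    - {"dx": -0.0125,"dy": 0.07,"dz": 0,"rx": 0,"ry": 0,"rz": 0.055,"grip": 1}
    - {"dx": -0.0125,"dy": 0.07,"dz": 0,"rx": 0,"ry": 0,"rz": 0.055,"grip": 1}
    - {"dx": -0.0125,"dy": 0.07,"dz": 0,"rx": 0,"ry": 0,"rz": 0.055,"grip": 1}
    - {"dx": -0.0125,"dy": 0.07,"dz": 0,"rx": 0,"ry": 0,"rz": 0.055,"grip": 1}
    - {"dx": -0.0125,"dy": 0.07,"dz": 0,"rx": 0,"ry": 0,"rz": 0.055,"grip": 1}
    - {"dx": -0.0125,"dy": 0.055,"dz": 0,"rx": 0,"ry": 0,"rz": 0.05,"grip": 1}
    - {"dx": 0,"dy": 0,"dz": -0.05,"rx": 0,"ry": 0,"rz": 0,"grip": 1}
    - {"dx": 0,"dy": 0,"dz": -0.05,"rx": 0,"ry": 0,"rz": 0,"grip": 1}
    - {"dx": 0,"dy": 0,"dz": -0.05,"rx": 0,"ry": 0,"rz": 0,"grip": 1}
    - {"dx": 0,"dy": 0,"dz": 0,"rx": 0,"ry": 0,"rz": 0,"grip": 1}
  squeeze: 70

```text
time_s: 17.75
position: [0.468, 0.0534, 0.2513]
tool_rot: [0.002, 0.709, 0.705, 0.001]
ft_force: [0.1, -0.6, 0.4]
width: 0.0855
```

```bash
python3 st.py
```

```text
17.75 [0.468  0.0534 0.2513] w 0.08553269745934819 F [ 0.1178 -0.6404  0.3672] 
q [ 0.3102  0.1072 -0.5951  1.9962  0.0726  1.0541 -0.323 ] 
y [ 1.     -0.005   0.0043] z [ 0.0042 -0.002  -1.    ]
grasp [0.4679 0.0535 0.27  ]
fix r [ 0.0007  0.0013 -0.0131]
```

>>> drive_tool:
  rows:
    - {"dx": 0,"dy": -0.021,"dz": 0,"rx": 0,"ry": 0,"rz": -0.013,"grip": 1}
    - {"dx": 0,"dy": 0,"dz": -0.05,"rx": 0,"ry": 0,"rz": 0,"grip": 1}
    - {"dx": 0,"dy": 0,"dz": -0.05,"rx": 0,"ry": 0,"rz": 0,"grip": 1}
    - {"dx": 0,"dy": 0,"dz": -0.045,"rx": 0,"ry": 0,"rz": 0,"grip": 1}
    - {"dx": 0,"dy": 0,"dz": -0.018,"rx": 0,"ry": 0,"rz": 0,"grip": 0.7}
    - {"dx": 0,"dy": 0,"dz": 0,"rx": 0,"ry": 0,"rz": 0,"grip": 0}
    - {"dx": 0,"dy": 0,"dz": 0,"rx": 0,"ry": 0,"rz": 0,"grip": 0}
    - {"dx": 0,"dy": 0,"dz": 0,"rx": 0,"ry": 0,"rz": 0,"grip": 0}
    - {"dx": 0,"dy": 0,"dz": 0,"rx": 0,"ry": 0,"rz": 0,"grip": 0}
    - {"dx": 0,"dy": 0,"dz": 0,"rx": 0,"ry": 0,"rz": 0,"grip": 0}
  squeeze: 60

```text
time_s: 19.0
position: [0.4669, 0.0415, 0.1903]
tool_rot: [0.003, 0.728, 0.685, -0.0]
ft_force: [5.3, 0.1, -13.4]
width: 0.0131
```

```bash
python3 st.py;  python3 - <<'E'
from h import *
im=optics.read_camera("side")[160:300,250:400]
cv2.imwrite("pics/s4.png",cv2.resize(im,None,fx=4,fy=4,interpolation=cv2.INTER_CUBIC)[:,:,::-1])
E
```

```text
19.0 [0.4669 0.0415 0.1903] w 0.013120459167706855 F [  5.3458   0.1456 -13.4066] 
q [ 0.2994  0.1768 -0.5789  2.0705  0.1277  0.9245 -0.4103] 
y [ 0.9981 -0.061   0.0037] z [ 0.0034 -0.0047 -1.    ]
grasp [0.4669 0.0416 0.209 ]
fix r [0.0015 0.0011 0.0048]
```

View pics/s4.png

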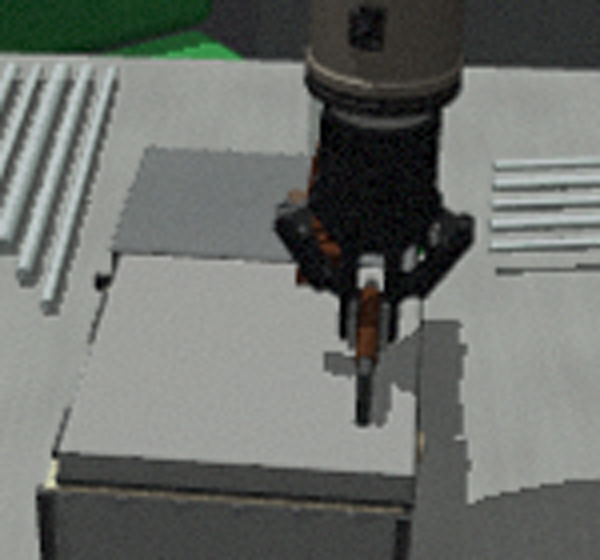

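The side view shows the jaws straddling the wooden grip, with width 13.1 mm. Next I'll work out the arc in move units.

```bash
cat > arc.py <<'E'
from h import *
import sys
s=env.read_state(); R=Rt.from_quat(np.r_[s["tool_rot"][1:],s["tool_rot"][0]]).as_matrix()
k=np.array([.9989,-.0476]); H=np.array([.6579,.0357,.136])
off=0.0145; T=np.array(s["position"]); G=T-off*R[:,2]; d=G-H
rx=d[:2]@k; a=np.arctan2(d[2],-rx); th=a-np.arctan2(.068,.19); phi=np.arctan2(-R[:2,2]@k,-R[2,2])
print("theta",th,"radius",np.hypot(rx,d[2]),"phi",phi,"F",np.array(s["ft_force"]),"w",s["width"],"t",s["time_s"],"q",np.array(s["joint_pos"]))
step=float(sys.argv[1]); prog=float(sys.argv[2]); ratio=.45
ang=lambda a,p:np.array([-.2018*np.cos(a)-off*np.sin(p),.2018*np.sin(a)-off*np.cos(p)])
for i in range(10):
    dd=ang(a+step,phi+ratio*step)-ang(a,phi)
    print("dx %.3f dy %.4f dz %.3f rx %.4f ry %.3f"%(dd[0]*k[0]/.4,dd[0]*k[1]/.4,dd[1]/.4,ratio*step/np.pi*.0476,ratio*step/np.pi), "a->th",a-.3437)
    a+=prog;phi+=ratio*prog
E
python3 arc.py .07 .06
```

```text
theta 0.0016916360554333765 radius 0.20303147042608535 phi -0.003592674029900217 F [ 2.2454  0.3909 -8.16  ] w 0.012517555016849214 t 19.05 q [ 0.2993  0.1769 -0.5789  2.0705  0.1277  0.9245 -0.4103]
dx 0.012 dy -0.0006 dz 0.033 rx 0.0005 ry 0.010 a->th 0.0016822430440380232
dx 0.014 dy -0.0007 dz 0.032 rx 0.0005 ry 0.010 a->th 0.06168224304403802
dx 0.016 dy -0.0008 dz 0.031 rx 0.0005 ry 0.010 a->th 0.12168224304403802
dx 0.018 dy -0.0008 dz 0.030 rx 0.0005 ry 0.010 a->th 0.18168224304403802
dx 0.019 dy -0.0009 dz 0.029 rx 0.0005 ry 0.010 a->th 0.24168224304403807
dx 0.021 dy -0.0010 dz 0.028 rx 0.0005 ry 0.010 a->th 0.3016822430440381
dx 0.023 dy -0.0011 dz 0.026 rx 0.0005 ry 0.010 a->th 0.3616822430440382
dx 0.024 dy -0.0012 dz 0.025 rx 0.0005 ry 0.010 a->th 0.42168224304403823
dx 0.026 dy -0.0012 dz 0.023 rx 0.0005 ry 0.010 a->th 0.4816822430440383
dx 0.027 dy -0.0013 dz 0.022 rx 0.0005 ry 0.010 a->th 0.5416822430440383
```

>>> drive_tool:
  rows:
    - {"dx": 0.012,"dy": -0.0005,"dz": 0.033,"rx": 0,"ry": 0.01,"rz": 0,"grip": 0}
    - {"dx": 0.013,"dy": -0.0005,"dz": 0.033,"rx": 0,"ry": 0.01,"rz": 0,"grip": 0}
    - {"dx": 0.015,"dy": -0.001,"dz": 0.032,"rx": 0,"ry": 0.01,"rz": 0,"grip": 0}
    - {"dx": 0.016,"dy": -0.001,"dz": 0.031,"rx": 0,"ry": 0.01,"rz": 0,"grip": 0}
    - {"dx": 0.018,"dy": -0.001,"dz": 0.03,"rx": 0,"ry": 0.01,"rz": 0,"grip": 0}
    - {"dx": 0.019,"dy": -0.001,"dz": 0.029,"rx": 0.001,"ry": 0.01,"rz": 0,"grip": 0}
    - {"dx": 0.021,"dy": -0.001,"dz": 0.028,"rx": 0.001,"ry": 0.01,"rz": 0,"grip": 0}
    - {"dx": 0,"dy": 0,"dz": 0,"rx": 0,"ry": 0,"rz": 0,"grip": 0}
    - {"dx": 0,"dy": 0,"dz": 0,"rx": 0,"ry": 0,"rz": 0,"grip": 0}
    - {"dx": 0,"dy": 0,"dz": 0,"rx": 0,"ry": 0,"rz": 0,"grip": 0}
  squeeze: 70

```text
time_s: 20.3
position: [0.5176, 0.039, 0.273]
tool_rot: [-0.077, 0.724, 0.681, -0.077]
ft_force: [0.6, -0.5, -3.8]
width: 0.0123
```

```bash
python3 arc.py .08 .06; python3 st.py
```

```text
theta 0.4902441104420767 radius 0.20407550257397544 phi 0.21879999904440567 F [ 0.5955 -0.4802 -3.7775] w 0.012346937417244295 t 20.3 q [ 0.2797  0.3119 -0.5561  1.73    0.1001  1.3562 -0.3639]
dx 0.030 dy -0.0014 dz 0.026 rx 0.0005 ry 0.011 a->th 0.49023471743068137
dx 0.031 dy -0.0015 dz 0.024 rx 0.0005 ry 0.011 a->th 0.5502347174306813
dx 0.033 dy -0.0016 dz 0.022 rx 0.0005 ry 0.011 a->th 0.6102347174306814
dx 0.034 dy -0.0016 dz 0.020 rx 0.0005 ry 0.011 a->th 0.6702347174306814
dx 0.035 dy -0.0017 dz 0.018 rx 0.0005 ry 0.011 a->th 0.7302347174306815
dx 0.036 dy -0.0017 dz 0.016 rx 0.0005 ry 0.011 a->th 0.7902347174306815
dx 0.037 dy -0.0018 dz 0.014 rx 0.0005 ry 0.011 a->th 0.8502347174306816
dx 0.038 dy -0.0018 dz 0.012 rx 0.0005 ry 0.011 a->th 0.9102347174306816
dx 0.038 dy -0.0018 dz 0.009 rx 0.0005 ry 0.011 a->th 0.9702347174306817
dx 0.039 dy -0.0018 dz 0.007 rx 0.0005 ry 0.011 a->th 1.0302347174306816
20.3 [0.5176 0.039  0.273 ] w 0.012346937417244295 F [ 0.5955 -0.4802 -3.7775] 
q [ 0.2797  0.3119 -0.5561  1.73    0.1001  1.3562 -0.3639] 
y [ 0.9743 -0.0597 -0.217 ] z [-0.217   0.0069 -0.9762]
grasp [0.5217 0.0389 0.2912]
fix r [-0.0017 -0.0696  0.0046]
```

```bash
python3 arc.py .07 .07|tail -10
```

```text
dx 0.026 dy -0.0012 dz 0.023 rx 0.0005 ry 0.010 a->th 0.49023471743068137
dx 0.027 dy -0.0013 dz 0.021 rx 0.0005 ry 0.010 a->th 0.5602347174306813
dx 0.029 dy -0.0014 dz 0.019 rx 0.0005 ry 0.010 a->th 0.6302347174306814
dx 0.030 dy -0.0014 dz 0.017 rx 0.0005 ry 0.010 a->th 0.7002347174306814
dx 0.031 dy -0.0015 dz 0.015 rx 0.0005 ry 0.010 a->th 0.7702347174306815
dx 0.032 dy -0.0015 dz 0.013 rx 0.0005 ry 0.010 a->th 0.8402347174306816
dx 0.033 dy -0.0016 dz 0.010 rx 0.0005 ry 0.010 a->th 0.9102347174306816
dx 0.033 dy -0.0016 dz 0.008 rx 0.0005 ry 0.010 a->th 0.9802347174306817
dx 0.034 dy -0.0016 dz 0.006 rx 0.0005 ry 0.010 a->th 1.0502347174306816
dx 0.034 dy -0.0016 dz 0.003 rx 0.0005 ry 0.010 a->th 1.120234717430682
```

>>> drive_tool:
  rows:
    - {"dx": 0.026,"dy": -0.001,"dz": 0.023,"rx": 0,"ry": 0.01,"rz": 0,"grip": 0}
    - {"dx": 0.027,"dy": -0.001,"dz": 0.021,"rx": 0,"ry": 0.01,"rz": 0,"grip": 0}
    - {"dx": 0.029,"dy": -0.001,"dz": 0.019,"rx": 0.001,"ry": 0.01,"rz": 0,"grip": 0}
    - {"dx": 0.03,"dy": -0.001,"dz": 0.017,"rx": 0,"ry": 0.01,"rz": 0,"grip": 0}
    - {"dx": 0.031,"dy": -0.001,"dz": 0.015,"rx": 0.001,"ry": 0.01,"rz": 0,"grip": 0}
    - {"dx": 0.032,"dy": -0.0015,"dz": 0.013,"rx": 0,"ry": 0.01,"rz": 0,"grip": 0}
    - {"dx": 0.033,"dy": -0.0015,"dz": 0.01,"rx": 0.001,"ry": 0.01,"rz": 0,"grip": 0}
    - {"dx": 0,"dy": 0,"dz": 0,"rx": 0,"ry": 0,"rz": 0,"grip": 0}
    - {"dx": 0,"dy": 0,"dz": 0,"rx": 0,"ry": 0,"rz": 0,"grip": 0}
    - {"dx": 0,"dy": 0,"dz": 0,"rx": 0,"ry": 0,"rz": 0,"grip": 0}
  squeeze: 70

```text
time_s: 21.55
position: [0.5909, 0.0352, 0.3189]
tool_rot: [-0.165, 0.707, 0.668, -0.166]
ft_force: [1.4, 0.9, -0.5]
width: 0.0126
```

```bash
python3 arc.py .07 .07
```

```text
theta 0.9285141551171835 radius 0.20485674376699436 phi 0.4718277949107835 F [ 1.3617  0.8972 -0.5293] w 0.012627421569289882 t 21.55 q [ 0.1966  0.559  -0.5142  1.3339  0.1157  1.7637 -0.3713]
dx 0.033 dy -0.0016 dz 0.010 rx 0.0005 ry 0.010 a->th 0.9285047621057881
dx 0.034 dy -0.0016 dz 0.007 rx 0.0005 ry 0.010 a->th 0.9985047621057882
dx 0.034 dy -0.0016 dz 0.005 rx 0.0005 ry 0.010 a->th 1.0685047621057882
dx 0.034 dy -0.0016 dz 0.003 rx 0.0005 ry 0.010 a->th 1.1385047621057884
dx 0.034 dy -0.0016 dz 0.000 rx 0.0005 ry 0.010 a->th 1.2085047621057883
dx 0.034 dy -0.0016 dz -0.002 rx 0.0005 ry 0.010 a->th 1.2785047621057886
dx 0.034 dy -0.0016 dz -0.005 rx 0.0005 ry 0.010 a->th 1.3485047621057884
dx 0.034 dy -0.0016 dz -0.007 rx 0.0005 ry 0.010 a->th 1.4185047621057887
dx 0.033 dy -0.0016 dz -0.010 rx 0.0005 ry 0.010 a->th 1.4885047621057885
dx 0.032 dy -0.0015 dz -0.012 rx 0.0005 ry 0.010 a->th 1.5585047621057888
```

>>> drive_tool:
  rows:
    - {"dx": 0.034,"dy": -0.001,"dz": 0.01,"rx": 0,"ry": 0,"rz": 0,"grip": 0}
    - {"dx": 0.034,"dy": -0.001,"dz": 0.007,"rx": 0,"ry": 0,"rz": 0,"grip": 0}
    - {"dx": 0.034,"dy": -0.0015,"dz": 0.005,"rx": 0,"ry": 0,"rz": 0,"grip": 0}
    - {"dx": 0.034,"dy": -0.0015,"dz": 0.003,"rx": 0,"ry": 0,"rz": 0,"grip": 0}
    - {"dx": 0,"dy": 0,"dz": 0,"rx": 0,"ry": 0,"rz": 0,"grip": 0}
    - {"dx": 0,"dy": 0,"dz": 0,"rx": 0,"ry": 0,"rz": 0,"grip": 0}
    - {"dx": 0,"dy": 0,"dz": 0,"rx": 0,"ry": 0,"rz": 0,"grip": 0}
    - {"dx": 0,"dy": 0,"dz": 0,"rx": 0,"ry": 0,"rz": 0,"grip": 0}
    - {"dx": 0,"dy": 0,"dz": 0,"rx": 0,"ry": 0,"rz": 0,"grip": 0}
    - {"dx": 0,"dy": 0,"dz": 0,"rx": 0,"ry": 0,"rz": 0,"grip": 0}
  squeeze: 70

```text
time_s: 22.8
position: [0.6405, 0.0327, 0.3293]
tool_rot: [-0.168, 0.705, 0.668, -0.171]
ft_force: [4.1, 0.8, -1.0]
width: 0.0121
```

```bash
python3 arc.py .07 .07
```

```text
theta 1.1762979254442305 radius 0.20644348382714156 phi 0.4837744582757476 F [ 4.0877  0.8374 -0.9869] w 0.012125450495675783 t 22.8 q [ 0.1588  0.6474 -0.4955  1.1667  0.1429  1.8555 -0.364 ]
dx 0.034 dy -0.0016 dz 0.001 rx 0.0005 ry 0.010 a->th 1.1762885324328352
dx 0.034 dy -0.0016 dz -0.001 rx 0.0005 ry 0.010 a->th 1.2462885324328354
dx 0.034 dy -0.0016 dz -0.004 rx 0.0005 ry 0.010 a->th 1.3162885324328353
dx 0.034 dy -0.0016 dz -0.006 rx 0.0005 ry 0.010 a->th 1.3862885324328356
dx 0.033 dy -0.0016 dz -0.009 rx 0.0005 ry 0.010 a->th 1.4562885324328354
dx 0.032 dy -0.0015 dz -0.011 rx 0.0005 ry 0.010 a->th 1.5262885324328357
dx 0.032 dy -0.0015 dz -0.013 rx 0.0005 ry 0.010 a->th 1.5962885324328355
dx 0.031 dy -0.0015 dz -0.015 rx 0.0005 ry 0.010 a->th 1.6662885324328354
dx 0.029 dy -0.0014 dz -0.018 rx 0.0005 ry 0.010 a->th 1.7362885324328352
dx 0.028 dy -0.0013 dz -0.020 rx 0.0005 ry 0.010 a->th 1.806288532432835
```

>>> drive_tool:
  rows:
    - {"dx": 0.034,"dy": -0.0015,"dz": 0,"rx": 0,"ry": -0.005,"rz": 0,"grip": 0}
    - {"dx": 0.034,"dy": -0.0015,"dz": -0.002,"rx": 0,"ry": -0.005,"rz": 0,"grip": 0}
    - {"dx": 0,"dy": 0,"dz": 0,"rx": 0,"ry": 0,"rz": 0,"grip": 0}
    - {"dx": 0,"dy": 0,"dz": 0,"rx": 0,"ry": 0,"rz": 0,"grip": 0}
    - {"dx": 0,"dy": 0,"dz": 0,"rx": 0,"ry": 0,"rz": 0,"grip": 0}
    - {"dx": 0,"dy": 0,"dz": 0,"rx": 0,"ry": 0,"rz": 0,"grip": 0}
    - {"dx": 0,"dy": 0,"dz": 0,"rx": 0,"ry": 0,"rz": 0,"grip": 0}
    - {"dx": 0,"dy": 0,"dz": 0,"rx": 0,"ry": 0,"rz": 0,"grip": 0}
    - {"dx": 0,"dy": 0,"dz": 0,"rx": 0,"ry": 0,"rz": 0,"grip": 0}
    - {"dx": 0,"dy": 0,"dz": 0,"rx": 0,"ry": 0,"rz": 0,"grip": 0}
  squeeze: 70

```text
time_s: 24.05
position: [0.6656, 0.0315, 0.3301]
tool_rot: [-0.159, 0.707, 0.67, -0.162]
ft_force: [3.7, -0.1, -0.5]
width: 0.0124
```

```bash
python3 arc.py .07 .07|head -1;python3 - <<'E'
from h import *
im=optics.read_camera("side")[80:320,230:430]
cv2.imwrite("pics/s5.png",cv2.resize(im,None,fx=2.5,fy=2.5,interpolation=cv2.INTER_CUBIC)[:,:,::-1])
E
```

```text
theta 1.2958600902380386 radius 0.20754844764764116 phi 0.45755628378316554 F [ 3.7452 -0.1376 -0.4933] w 0.012435373763104397 t 24.05 q [ 0.1455  0.6765 -0.4889  1.1054  0.1612  1.8624 -0.3558]
```

View pics/s5.png

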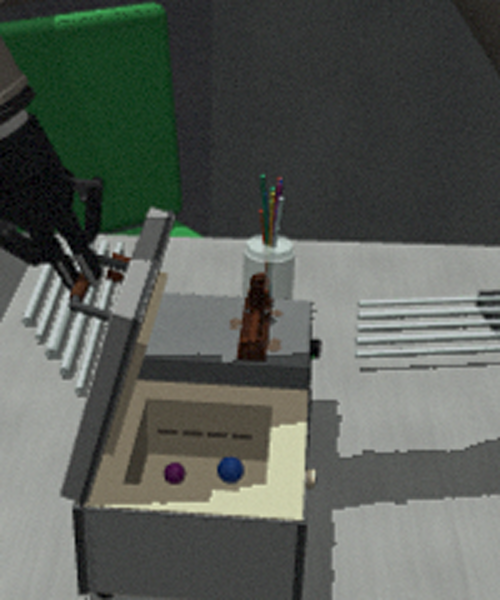

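The side view shows the lid standing nearly upright, top edge at crop (158,215). The fingers are on the handle behind it at (80,285), and the jar in the background is upright. I'll open slightly and back out along the tool axis.

>>> drive_tool:
  rows:
    - {"dx": 0,"dy": 0,"dz": 0,"rx": 0,"ry": 0,"rz": 0,"grip": 0.32}
    - {"dx": 0,"dy": 0,"dz": 0,"rx": 0,"ry": 0,"rz": 0,"grip": 0.32}
    - {"dx": 0,"dy": 0,"dz": 0,"rx": 0,"ry": 0,"rz": 0,"grip": 0.32}
    - {"dx": 0,"dy": 0,"dz": 0,"rx": 0,"ry": 0,"rz": 0,"grip": 0.32}
    - {"dx": 0.011,"dy": 0,"dz": 0.022,"rx": 0,"ry": 0,"rz": 0,"grip": 0.32}
    - {"dx": 0.011,"dy": 0,"dz": 0.022,"rx": 0,"ry": 0,"rz": 0,"grip": 0.32}
    - {"dx": 0.011,"dy": 0,"dz": 0.022,"rx": 0,"ry": 0,"rz": 0,"grip": 0.32}
    - {"dx": 0.011,"dy": 0,"dz": 0.022,"rx": 0,"ry": 0,"rz": 0,"grip": 0.32}
    - {"dx": 0.011,"dy": 0,"dz": 0.022,"rx": 0,"ry": 0,"rz": 0,"grip": 0.32}
    - {"dx": 0,"dy": 0,"dz": 0,"rx": 0,"ry": 0,"rz": 0,"grip": 0.32}
  squeeze: 40

```text
time_s: 25.35
position: [0.689, 0.0317, 0.3781]
tool_rot: [-0.159, 0.707, 0.67, -0.162]
ft_force: [-0.7, 0.3, -0.0]
width: 0.027
```

```bash
python3 st.py;python3 - <<'E'
from h import *
im=optics.read_camera("side")[80:320,230:430]
cv2.imwrite("pics/s6.png",cv2.resize(im,None,fx=2.5,fy=2.5,interpolation=cv2.INTER_CUBIC)[:,:,::-1])
E
```

```text
25.35 [0.689  0.0317 0.3781] w 0.027002493722415193 F [-0.7073  0.3096 -0.0499] 
q [ 0.1118  0.7057 -0.474   0.9486  0.1651  1.9834 -0.3476] 
y [ 0.8959 -0.0509 -0.4413] z [-0.4415  0.007  -0.8972]
grasp [0.6973 0.0315 0.3949]
fix r [-0.0018 -0.1456  0.0021]
```

View pics/s6.png

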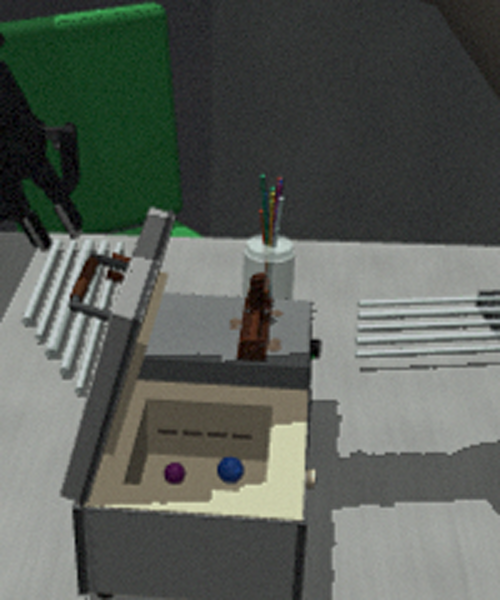

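The fingers are clear of the handle (crop (40,240) against (88,275)). I'll check the lid angle in the images and look at the bolt and bystanders.

```bash
python3 - <<'E'
from h import *
p=np.load("pose.npy")
for th in (1.1,1.2,1.3,1.4):
    c,s=np.cos(th),np.sin(th); pt=[]
    for y,(u,v) in ((133,(190,68)),(47,(190,68)),(-55,(225,30))):  # handle ends, right front corner
        pt.append([105-u*c+v*s,y,136+u*s+v*c])
    print(th,((proj("side",world(p,np.array(pt)/1e3))-[230,80])*2.5).round(0).tolist())
im=optics.read_camera("top"); cv2.imwrite("pics/t6.png",im[:,:,::-1])
d=cv2.absdiff(im[:,:,::-1],cv2.imread("pics/top0.png")).max(2)
for n,(x,y,w,h) in dict(jar=(475,255,50,40),dish=(135,190,45,45),pad=(150,260,40,90)).items(): print(n,d[y:y+h,x:x+w].max(),(d[y:y+h,x:x+w]>25).sum())
E
python3 st.py | head -1
```

```text
1.1 [[114.0, 302.0], [128.0, 264.0], [187.0, 215.0]]
1.2 [[94.0, 299.0], [109.0, 261.0], [168.0, 208.0]]
1.3 [[73.0, 298.0], [90.0, 261.0], [147.0, 204.0]]
1.4 [[53.0, 300.0], [71.0, 262.0], [127.0, 201.0]]
jar 23 0
dish 19 0
pad 20 0
25.45 [0.6886 0.0316 0.3773] w 0.0272571560067166 F [0.3912 0.9329 0.3685]
```

View pics/t6.png

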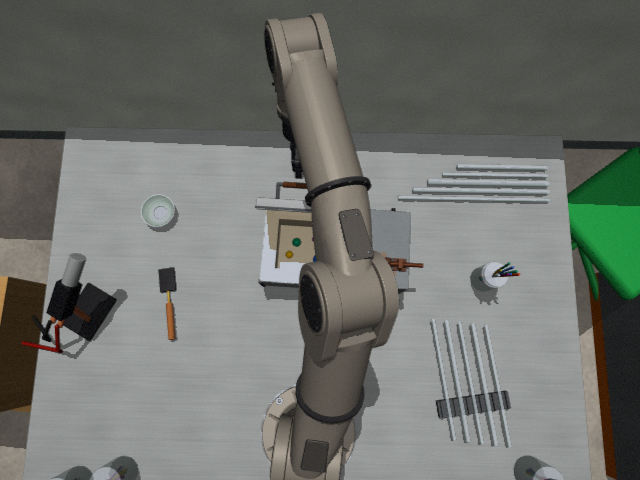

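The top view shows the lid upright at rows 198–208 and the rod still drawn, its end at (422,265). The jar, dish and paddle regions are unchanged. The side view puts the lid at about 1.25 rad. Handing in.

```bash
python3 -c "
from rig import env
print(env.sign_off())"
```

```text
the job is handed in; nothing more can be done
None
```

The bolt is drawn, the lid stands open and let go, and I handed the job in at about 25.5 s of the 61 s allowed. No verdict was reported.

- **Bolt:** I gripped the knob and worked it through four binds, each draw after the first going about 6 mm further. After the fourth push back it ran freely, and I drew it to its stop, about 50 mm from home by the measured tool position. The final top view still shows the rod sticking out.
- **Lid:** I gripped the handle, followed the hinge arc, released with a small opening and backed out along the tool axis. The estimates of the lid angle differ a little: about 1.30 rad from the tool pose, 1.2 to 1.3 rad from the side picture. Both are above the 1.1 rad needed. I did not measure the lid's speed directly; its top edge sat at the same place in the side pictures before and after I let go.
- **Robot clear:** after backing out, the side picture shows the fingers clear of the handle and the wrist force reads near zero.
- **Bystanders:** the rod jar, paddle and dish show no change between the first and last top pictures.
- **Forces:** the force on the tool peaked at about 39 N in the readings at the end of each move, during a bind. These were the fingers pulling on the knob, so the 40 N limit on the arm and gripper body should not apply.

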